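# Clear the brush off an open gearbox and close it with its inspection cover

## Robot

A 7-joint arm with a two-finger parallel gripper is mounted at the origin on a cart in front of the work surface, level with it; the furniture and walls round the work are solid. World frame = base frame: x ahead of the robot, y to its left, z up, the work surface at z = 0. Lengths are in m, angles in rad, forces in N, time in s.
With the tool pointing down it reaches from about 0.4 to 0.9 m from the base axis. Payload 5.5 kg.
Tool frame: the origin (TCP) lies at the very end of the fingers, on their centre line; the grasp point (between the pads) lies 19 mm behind it; z points along the fingers, y is the line along which they close (so a half turn about z gives the same grasp; the last joint's range is limited). The gripper opens to 85 mm and grips with 20 to 120 N. Pads are 22 mm wide; open, the fingers measure 114 mm over their backs; the gripper's body (76 mm by 85 mm) begins 54 mm behind the grasp point. The pads swing forward as they close: fully open they stand 13 mm farther back than shut.
Start: joints at [1.539, 0.501, -0.427, 1.55, 0.221, 1.138, -0.21], TCP at [0.189, -0.622, 0.231] pointing down, gripper open.
Joint ranges: [-2.88, 2.88], [-0.31, 2.03], [-1.54, 1.56], [0.2, 2.42], [-1.41, 4.55], [0.19, 2.02], [-2.57, 2.57]. Speed limits (rad/s): [2.57, 2.57, 3.14, 3.14, 3.14, 3.14, 3.14].

## Interface

Orientations are given as a unit quaternion [w, x, y, z].
In Python, from workcell import manip gives the robot as it stands. The module is installed in compiled form; this text tells all that it offers.
- The arm moves only by the tool apply_moves, never from a script. Its argument "motion" is a list of rows, each a list of 3 entries, a list of its own where there are three numbers: the closure in counts, from 0 (fully open) to 255 (shut), then the shift along the world's x, y, z in cm, then the turn about the world's z in degrees. In form: [[jaw, [dx, dy, dz], roll], ...]. A call has 1 to 12 rows; each row shifts and turns the commanded pose from where the row before left it; what a row does not reach is not made up. A row lasts 1/12 s, in which the tool goes at most 41.7 mm and 7.16 degrees, less where a joint would pass 70% of its speed; a pose out of reach is approached as far as the arm can. A call with a gripper value outside its range is refused whole. The fingers move at their own pace and stop on an object; "squeeze" is the grip in N (left out, the last holds). Time passes only in rows, so rows that do not move let the fingers close. It gives the time, the measured TCP pose, the force, the opening and the grip force at its end, in the units of the state.
- manip.state(): the state, without advancing time (a new reading comes with each control period).
- manip.snapshot(name): name is "side" or "top" or "wrist"; returns (picture, depth): 384x512x3 uint8, blue, green, red; 384x512 float32, m along the optical axis (not along the pixel's ray), 0 where there is no reading.
- manip.calibration(name): a dict with "fx", "fy", "cx", "cy" (pixels), "eye" and "attitude" of the camera in the world. Camera axes: x right, y up, looking along -z (the intrinsics and any distortion apply to the point x, -y, -z); pixel columns grow to the right and rows downward; lengths in m; the calibration is good to about 2 mm. A picture is of the moment at which its call begins: read the wrist's pose just before it. calibration takes no time and is no camera call; for the wrist camera it gives the pose at the moment of the call.
- manip.finish_job(): hands the job in; it is judged then, once.
The state is a dict: "clock": time; "joint_pos": joint angles; "qvel": joint speeds; "joint_torque": joint torques, N m; "eef_pos": TCP position; "eef_rot": TCP orientation; "force": force on the tool from outside, world axes, zero at the start; "ft_torque": the same for the moment, N m; "finger_gap": finger opening in m; "grip_force": force on a finger pad.
Only numpy, scipy, OpenCV 4.12 (cv2) and the standard library are available. Lean on these libraries where they do the work, as an engineer would, in place of code of your own. Each camera call takes 0.05 s, during which the arm holds its last target. There are 200 camera calls.

## Task

The gearbox on the bench has been cleaned and is ready to be closed. Take the brush off its open top and lay it in the rusty tray, then set the loose inspection cover gently onto the gearbox, with the red breather over the narrow end of the box where the input shaft sticks out, so that its rib drops into the opening and the cover lies flat on the gasket all round. Leave the other things on the bench where they are.

Things in the scene. Friction and masses are not known exactly. Their poses are not given: they have to be found in the camera images.
- gearbox_rim (a point): Centre of the open top of the blue gearbox, level with its gasket face, 130 mm above the bench. Axes: y along the long side, towards the narrow end where the input shaft sticks out; x across; z up. The flange measures 104 (x) x 144 (y) mm, the opening 76 (x) x 112 (y) mm. Inside, a bronze wheel reaches up to 26 mm below the gasket face.
- cover_handle (a point): Grip point on the cover's handle, a straight dark bar along the cover's y, 12 mm wide, 11 mm high, free from 36 mm behind (-y) to 20 mm before (+y) this point. It lies over the plate's middle, 34 mm above its top, 42 above its underside: 50 mm above the bench as the cover lies, 42 mm above the gasket face when seated. y points to the breather, z up.
- cover_breather (a point): Top of the breather with its red cap on the cover: 19 mm in diameter, 19 mm high above the plate, 50 mm from the cover's middle towards its +y end.
- brush_mid (a point): Middle of the brush (39 x 184 x 12 mm, 0.05 kg), half-way up, on the wide part of its wooden handle (up to 32 mm wide, 8 thick). y runs along it to the handle's end, -y to the bristles; the metal ferrule begins 23 mm off at -y; z up. At the start it lies across the short way of the gearbox's open top, on the gasket at both sides, the opening free below this point.
- tray_floor (a point): Centre of the inner floor of the rusty flat tray that lies loose on the bench (3 mm above the bench). The tray is 128 (x) x 203 (y) mm with a thin rim 26 mm high; inside it is empty, 122 x 196 mm; its y axis is its long side, so the brush fits in along it.
- layout_ink: blue ink bottle with a black cap, 41 mm in diameter, 72 mm high, a bystander on the bench behind the tray; origin under its foot
- oilstone: dark oilstone block, 40 x 125 x 22 mm, a bystander lying at the front left; origin under its centre
- micrometer: outside micrometer, 44 x 141 x 13 mm, a bystander lying flat on the bench at the left, in front of the surface plate; origin under its centre
- cover: The loose inspection cover (0.3 to 0.65 kg): flat blue plate 104 (x) x 144 (y) x 8 mm with a bow handle on top and a steel locating rib below, 68 (x) x 104 (y) mm outside, 8 mm deep, on which it lies on the bench. The rib drops into the gearbox's opening with 4 mm to spare on each side. Origin under its middle at the rib's lower edge, 50 mm below the handle point; same axes.
- brush: The brush itself: origin under its middle, 6 mm below the point given above; axes as given there.
- gearbox: The blue gearbox, upright and fixed to the bench; origin under its middle, 130 mm below the rim point, same axes. Foot 128 (x) x 168 (y) mm. The input shaft (steel, 18 mm thick, 38 mm above the bench) sticks out of the narrow +y end to y = 110 mm; the output shaft (22 mm thick, 74 mm above the bench) out of the long -x side to x = -84 mm.

How it is judged:
On the way:
1. the brush lies in the tray, let go (x of brush_mid in the frame of tray_floor between -0.055 and 0.055 m and y of brush_mid in the frame of tray_floor between -0.06 and 0.06 m and z of brush_mid in the frame of tray_floor below 0.035 m and contact force between the fingers and brush below 0.1 N), for 0.2 s.
At the end, for the whole second after the job is handed in: The cover is seated on the rim: within 8 mm of centre each way, under 3.5 mm above full depth, tilt under 0.04 rad, breather at the input-shaft end. The brush lies in the tray: its middle within 55 mm across and 60 mm along of the centre, under 35 mm above the floor. Both are at rest (x of cover_handle in the frame of gearbox_rim between -0.008 and 0.008 m and y of cover_handle in the frame of gearbox_rim between -0.008 and 0.008 m and z of cover_handle in the frame of gearbox_rim between 0.037 and 0.0455 m and angle between cover_handle's own z axis and vertical below 0.04 rad and y of cover_breather in the frame of gearbox_rim above 0.035 m and linear speed of each of cover, brush below 0.02 m/s and x of brush_mid in the frame of tray_floor between -0.055 and 0.055 m and y of brush_mid in the frame of tray_floor between -0.06 and 0.06 m and z of brush_mid in the frame of tray_floor below 0.035 m); the robot touches nothing.
It fails at once if the cover is dropped or slammed onto the gearbox (faster than 0.45 m/s within 40 mm of its seat) (horizontal distance between cover_handle and gearbox_rim below 0.03 m and z of cover_handle in the frame of gearbox_rim between 0.0425 and 0.082 m and linear speed of cover above 0.45 m/s).
It fails at once if the layout ink is moved by more than 40 mm (distance of layout_ink from where it was at the start of the episode above 0.04 m).
It fails at once if the oilstone is moved by more than 40 mm (distance of oilstone from where it was at the start of the episode above 0.04 m).
It fails at once if the micrometer is moved by more than 40 mm (distance of micrometer from where it was at the start of the episode above 0.04 m).
It also fails if it takes over 64 s, if anything falls off the work surface, if the arm or the gripper's body presses on something with over 40 N, if the wrist force passes 120 N, or if a joint passes its speed limit or range.

## Working session

There is one attempt and no reset: what is moved stays moved. The work goes in short steps, Python scripts to look and compute and a tool call to move; the robot and the scene stay as the last step left them, time stands still between calls to the robot, and variables do not carry over. Pictures are saved under pics/ and viewed, at most 10 in all, crops included, and the job is handed in when it is done.

Besides the shell and the picture viewer there is one more tool, called after "Call:" as name(argument=value, ...) on one line, values as JSON. apply_moves: Moves the arm, as the interface text tells. Its arguments: {"type":"object","properties":{"motion":{"type":"array"},"squeeze":{"type":"number"}},"required":["motion"]}

```bash
mkdir -p pics; cat > h.py <<'E'
import numpy as np, cv2
from workcell import manip
from scipy.spatial.transform import Rotation as R
def snap(n):
    c=manip.calibration(n); p,d=manip.snapshot(n); return c,p,d
def rot(c):
    a=np.array(c["attitude"],float)
    return a if a.shape==(3,3) else R.from_quat(a[[1,2,3,0]]).as_matrix()
def cloud(c,d):
    v,u=np.mgrid[:d.shape[0],:d.shape[1]]
    P=np.stack([(u-c["cx"])/c["fx"]*d,-(v-c["cy"])/c["fy"]*d,-d],-1)
    W=P@rot(c).T+np.array(c["eye"]); W[d==0]=np.nan; return W
E
python3 - <<'E'
from h import *
s=manip.state();print(s["eef_pos"],s["eef_rot"],s["finger_gap"],s["clock"])
for n in("top","side"):
    c,p,d=snap(n);print(n,c);cv2.imwrite(f"pics/{n}0.png",p);np.savez(f"{n}0.npz",p=p,W=cloud(c,d))
E
```

```text
[ 0.18858378 -0.62129919  0.23024977] [-9.74017207e-04  9.89152867e-01  1.46886490e-01 -1.26602477e-04] 0.08544251682038036 0.0
top {'fx': 380.16160903298237, 'fy': 380.16160903298237, 'cx': 255.64821768747072, 'cy': 190.57978992783023, 'eye': array([ 0.44082941, -0.09721384,  1.20845876]), 'attitude': array([-0.70413886, -0.04306341,  0.02854206,  0.70818032])}
side {'fx': 481.9251680268623, 'fy': 481.9251680268623, 'cx': 256.29381185615335, 'cy': 191.20093071896545, 'eye': array([ 0.61249163, -1.17566433,  0.93388876]), 'attitude': array([0.89270785, 0.44942704, 0.0046433 , 0.03265686])}
```

View pics/top0.png

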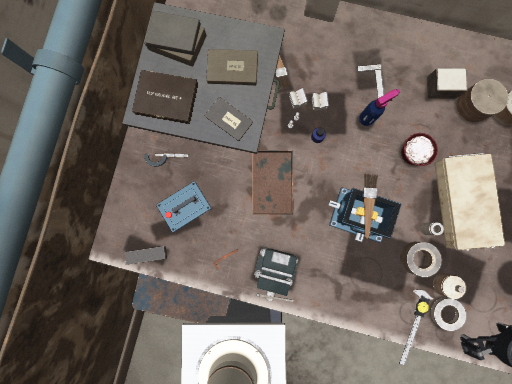

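View pics/side0.png

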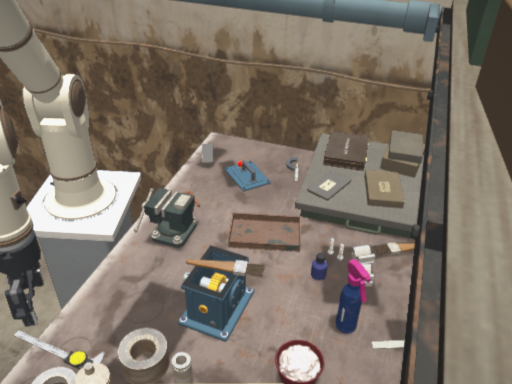

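The top view shows the brush (370,205) on the gearbox (365,213), the tray (272,182), the cover (184,206) with its red breather at (169,215), and a vise at (277,270). The arm is at the lower right. Next I'll measure these from depth and colour.

```bash
python3 - <<'E'
from h import *
z=np.load("top0.npz");p=z["p"];W=z["W"];H=cv2.cvtColor(p,cv2.COLOR_BGR2HSV)
def rect(m,name):
    P=W[m];r=cv2.minAreaRect(P[:,:2].astype(np.float32));b=cv2.boxPoints(r)
    print(name,len(P),"c",np.round(r[0],4),"size",np.round(r[1],3),"ang",round(r[2],1),"med",np.round(np.median(P,0),4));return P
def roi(u0,u1,v0,v1):
    m=np.zeros(H.shape[:2],bool);m[v0:v1,u0:u1]=1;return m
blue=(H[...,0]>95)&(H[...,0]<118)&(H[...,1]>90)
Z=W[...,2]
rect(roi(150,215,178,236)&blue&(Z>.008)&(Z<.03),"cover plate")
red=(H[...,1]>150)&((H[...,0]<8)|(H[...,0]>172))
rect(roi(150,215,178,236)&red&(Z>.015),"breather")
rect(roi(150,215,178,236)&(Z>.036),"handle")
rect(roi(325,405,180,245)&(Z>.12)&(Z<.136)&blue,"gasket blue")
rect(roi(325,405,180,245)&(Z>.12)&(Z<.1345),"gasket all")
b=roi(350,385,170,245)&(Z>.1345);P=rect(b,"brush")
rect(roi(245,300,145,220)&(Z>.012)&(Z<.05),"tray rim")
rect(roi(325,405,180,245)&(Z>.02)&(Z<.1),"low")
rect(roi(250,305,240,300)&(Z>.02),"vise");print(np.nanmax(Z[240:300,250:305]))
# wide crops
a=cv2.resize(p[165:250,320:410],None,fx=6,fy=6,interpolation=cv2.INTER_CUBIC)
c=cv2.resize(p[175:240,145:220],None,fx=3.4,fy=3.4,interpolation=cv2.INTER_CUBIC)
o=np.zeros((510,800,3),np.uint8);o[:,:540]=a;o[:c.shape[0],540:540+c.shape[1]]=c
cv2.imwrite("pics/crop.png",o)
E
```

```text
cover plate 12 c [0.5084 0.1524] size [0.088 0.143] ang 32.5 med [0.5003 0.1153 0.0156]
breather 29 c [0.4875 0.1975] size [0.016 0.014] ang 1.7 med [0.4889 0.1978 0.0367]
handle 128 c [0.5125 0.1606] size [0.014 0.104] ang 32.2 med [0.5155 0.1538 0.0546]
gasket blue 55 c [ 0.483  -0.3919] size [0.129 0.092] ang 70.7 med [ 0.4708 -0.3437  0.1263]
gasket all 766 c [ 0.4962 -0.4042] size [0.144 0.146] ang 70.2 med [ 0.4818 -0.4112  0.1298]
brush 597 c [ 0.5065 -0.3787] size [0.183 0.08 ] ang 0.3 med [ 0.5263 -0.3908  0.1397]
tray rim 252 c [ 0.5888 -0.1243] size [0.127 0.203] ang 89.3 med [ 0.5946 -0.1382  0.0252]
low 1062 c [ 0.4763 -0.3798] size [0.19 0.13] ang 62.9 med [ 0.4866 -0.3839  0.0519]
vise 1506 c [ 0.3095 -0.1321] size [0.123 0.146] ang 82.5 med [ 0.3127 -0.1287  0.1148]
0.13306166009980158
```

View pics/crop.png

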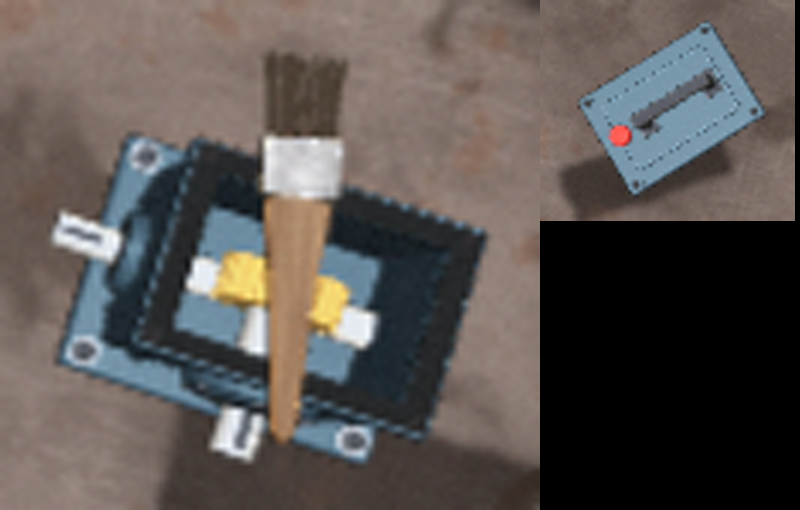

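The crop shows the flange corners clearly, with the input shaft to the left (world +y) and the output shaft below (-x). The brush runs from (305,52), bristles, to (283,440), handle end. The cover's breather is at its lower left. I'll cast these pixels onto planes at their known heights.

```bash
cat >> h.py <<'E'
def ray(c,uv,z):
    uv=np.atleast_2d(uv).astype(float)
    D=np.stack([(uv[:,0]-c["cx"])/c["fx"],-(uv[:,1]-c["cy"])/c["fy"],-np.ones(len(uv))],-1)@rot(c).T
    e=np.array(c["eye"]);return e+D*((z-e[2])/D[:,2])[:,None]
E
python3 - <<'E'
from h import *
c=manip.calibration("top")
f=lambda L,s,o,z:ray(c,np.array(L)/s+np.array(o)-.5+.5/s,z)
deg=lambda v:round(float(np.degrees(np.arctan2(v[1],v[0]))),1)
g=f([(195,140),(485,235),(425,435),(138,345)],6,(320,165),.13)
y=(g[0]+g[3]-g[1]-g[2])/2
print("gear",g.mean(0).round(4),"ydir",deg(y),np.linalg.norm(y),"x",deg(g[0]+g[1]-g[2]-g[3]))
k=f(np.array([(706,22),(764,113),(635,193),(582,103)])-[540,0],3.4,(145,175),.016)
y=(k[2]+k[3]-k[0]-k[1])/2;print("cover",k.mean(0).round(4),"ydir",deg(y),np.linalg.norm(y))
print("breather",f([(620-540,135)],3.4,(145,175),.035).round(4))
h=f(np.array([(635,123),(714,82)])-[540,0],3.4,(145,175),.05);print("handle",h.round(4),deg(h[0]-h[1]))
b=f([(305,52),(283,440)],6,(320,165),.138);print("brush",b.round(4),b.mean(0).round(4),"ydir",deg(b[1]-b[0]),np.linalg.norm(b[1]-b[0]))
s=manip.state();print(R.from_quat(s["eef_rot"][[1,2,3,0]]).as_matrix().round(3))
E
```

```text
gear [ 0.4859 -0.401   0.13  ] ydir 71.6 0.140255336474787 x -17.9
cover [0.514  0.1551 0.016 ] ydir 122.4 0.13819477001060337
breather [[0.488  0.1981 0.035 ]]
handle [[0.4981 0.1809 0.05  ]
 [0.5347 0.11   0.05  ]] 117.3
brush [[ 0.5968 -0.4001  0.138 ]
 [ 0.4154 -0.3836  0.138 ]] [ 0.5061 -0.3919  0.138 ] ydir 174.8 0.18208384510570436
[[ 0.957  0.291 -0.   ]
 [ 0.291 -0.957  0.002]
 [ 0.    -0.002 -1.   ]]
```

Call:
apply_moves(motion=[[123,[3.1,2.25,0],-2.2],[123,[3.1,2.25,0],-2.2],[123,[3.1,2.25,0],-2.2],[123,[3.1,2.25,0],-2.2],[123,[3.1,2.25,0],-2.2],[123,[3.1,2.25,0],-2.2],[123,[3.1,2.25,0],-2.2],[123,[3.1,2.25,0],-2.2],[123,[3.1,2.25,0],-2.2],[123,[3.1,2.25,0],-2.2],[123,[0.7,0.4,0],0],[123,[0,0,0],0]], squeeze=40)

```text
clock: 1.1
eef_pos: [0.5098, -0.3882, 0.231]
eef_rot: [-0.001, 0.999, -0.041, 0.001]
force: [-0.1, 0.6, 1.0]
finger_gap: 0.0441
grip_force: 0.0
```

```bash
python3 - <<'E'
from h import *
s=manip.state();print(s["eef_pos"],s["eef_rot"],s["finger_gap"],s["clock"],s["force"],s["joint_pos"])
c,p,d=snap("wrist");print(c);cv2.imwrite("pics/w1.png",p);np.savez("w1.npz",p=p,W=cloud(c,d))
E
```

```text
[ 0.50976843 -0.38817764  0.23099923] [-1.24013895e-03  9.99177116e-01 -4.05338795e-02  7.46186510e-04] 0.04414049109815319 1.1 [-0.10234923  0.62964166  1.04417221] [ 0.93867808  0.48897336 -0.454307    1.57488981  0.2266561   1.13064821
 -1.21819025]
{'fx': 287.7195455064322, 'fy': 287.7195455064322, 'cx': 261.94932611514764, 'cy': 195.05177977838804, 'eye': array([ 0.5914953 , -0.39613727,  0.37191343]), 'attitude': array([-0.66942474,  0.10819328, -0.11926126,  0.72521823])}
```

View pics/w1.png

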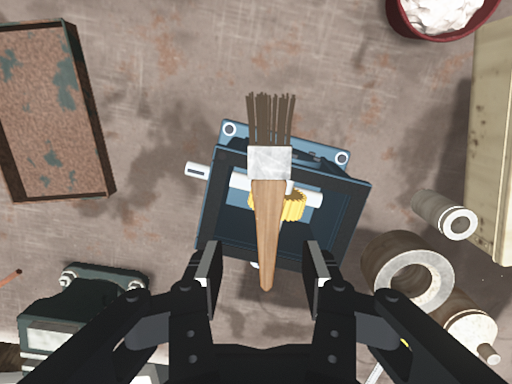

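The wrist view shows the brush from (271,95) to (266,290). The ferrule/wood border is near (270,180). Flange corners are at about (217,147), (370,183) and (197,245).

```bash
python3 - <<'E'
from h import *
z=np.load("w1.npz");p=z["p"];W=z["W"];H=cv2.cvtColor(p,cv2.COLOR_BGR2HSV)
c=manip.calibration("wrist")
deg=lambda v:round(float(np.degrees(np.arctan2(v[1],v[0]))),1)
b=ray(c,[(271,95),(266,290),(270,180)],.137);print(b.round(4),b[:2].mean(0),deg(b[1]-b[0]),np.linalg.norm(b[1]-b[0]))
m=np.zeros(H.shape[:2],np.uint8);m[185:285,240:300]=1
w=(m>0)&(H[...,0]>5)&(H[...,0]<18)&(H[...,1]>70)&(W[...,2]>.128)
for r in (190,200,210,220,240):
    u=np.where(w[r])[0];q=ray(c,[(u[0]-.5,r),(u[-1]+.5,r)],.139);print(r,u[0],u[-1],q.mean(0).round(4),np.linalg.norm(q[1]-q[0]).round(4),np.nanmedian(W[r,u],0).round(4))
g=ray(c,[(217,147),(370,183),(197,245)],.13);print(g.round(4),"centre",(g[1]+g[2])/2,"y",deg(g[0]-g[1]),np.linalg.norm(g[0]-g[1]),np.linalg.norm(g[0]-g[2]))
E
```

```text
[[ 0.5908 -0.4058  0.137 ]
 [ 0.4134 -0.3878  0.137 ]
 [ 0.5232 -0.3999  0.137 ]] [ 0.50214178 -0.39679716  0.137     ] 174.2 0.17831638147501502
190 252 284 [ 0.5152 -0.3976  0.139 ] 0.028 [ 0.5177 -0.3947  0.1386]
200 253 282 [ 0.5062 -0.3965  0.139 ] 0.0257 [ 0.5087 -0.3936  0.1384]
210 254 281 [ 0.497  -0.3957  0.139 ] 0.0243 [ 0.4994 -0.3929  0.1381]
220 255 279 [ 0.4877 -0.3946  0.139 ] 0.022 [ 0.4898 -0.3918  0.138 ]
240 257 276 [ 0.4682 -0.3926  0.139 ] 0.018 [ 0.4702 -0.3898  0.1378]
[[ 0.5536 -0.3578  0.13  ]
 [ 0.5113 -0.4868  0.13  ]
 [ 0.4637 -0.3267  0.13  ]] centre [ 0.48748954 -0.40675516  0.13      ] y 71.8 0.13573323223438494 0.0950999764139218
```

Call:
apply_moves(motion=[[123,[-0.5,-0.6,-2],0],[123,[0,0,-3.5],0],[123,[0,0,-3],0],[123,[0,0,-1.5],0],[123,[0,0,-1],0],[123,[0,0,0],0],[200,[0,0,0],0],[230,[0,0,0],0],[230,[0,0,0],0],[230,[0,0,0],0],[230,[0,0,0],0],[230,[0,0,0],0]], squeeze=40)

```text
clock: 2.15
eef_pos: [0.5013, -0.3993, 0.1222]
eef_rot: [0.001, 0.999, -0.045, 0.001]
force: [-1.0, 0.1, 2.2]
finger_gap: 0.0268
grip_force: 38.5
```

Call:
apply_moves(motion=[[230,[0,0,1.5],0],[230,[0,0,3],0],[230,[0,0,3],0],[230,[0.5,1.9,0.5],0.5],[230,[1.1,3.4,0],0.5],[230,[1.2,3.6,0],0.5],[230,[1.2,3.6,0],0.5],[230,[1.2,3.6,0],0.5],[230,[1.2,3.6,0],0.5],[230,[1.2,3.6,0],1],[230,[0.9,2.6,0],1],[230,[0.3,1.5,0],0]])

```text
clock: 3.15
eef_pos: [0.5903, -0.1188, 0.2018]
eef_rot: [-0.001, 1.0, 0.003, 0.001]
force: [0.1, 1.0, -0.5]
finger_gap: 0.0266
grip_force: 38.5
```

```bash
python3 - <<'E'
from h import *
s=manip.state();print(s["eef_pos"],s["eef_rot"],s["finger_gap"],s["grip_force"],s["clock"])
c,p,d=snap("wrist");cv2.imwrite("pics/w2.png",p)
E
```

```text
[ 0.59031577 -0.11884789  0.20182478] [-1.11834108e-03  9.99995547e-01  2.61285222e-03  9.09918777e-04] 0.026565832629009477 38.470787534024566 3.15
```

View pics/w2.png

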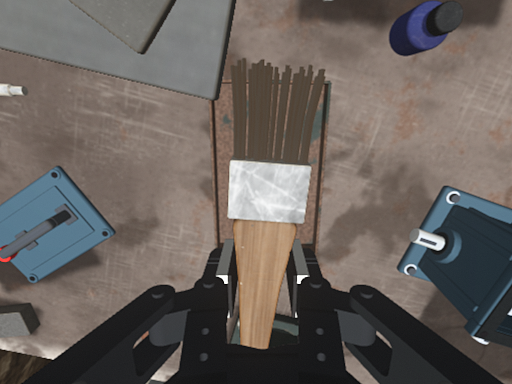

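The brush is held firmly and lined up over the tray (columns 215–325), so I'll lower it.

Call:
apply_moves(motion=[[230,[0,0,-2],0],[230,[0,0,-3.5],0],[230,[0,0,-4],0],[230,[0,0,-3.5],0],[230,[0,0,-2.5],0],[230,[0,0,-1.5],0],[230,[0,0,-1],0],[230,[0,0,-0.8],0],[230,[0,0,0],0],[110,[0,0,0],0],[110,[0,0,0],0],[110,[0,0,0],0]])

```text
clock: 4.2
eef_pos: [0.5903, -0.1252, 0.015]
eef_rot: [0.0, 1.0, -0.001, 0.001]
force: [0.4, -0.6, 0.6]
finger_gap: 0.0482
grip_force: 0.0
```

Call:
apply_moves(motion=[[110,[0,0,2],0],[110,[0,0,3],0],[110,[0,0,4],0],[110,[0,0,4],6],[110,[-0.8,1.9,3],7],[110,[-0.8,2.8,2],7],[110,[-1,3,1],7],[110,[-1,3,0],7],[110,[-1,3,0],7],[110,[-1,3,0],7],[110,[-1,3,0],7],[110,[-0.9,3,0],7]])

```text
clock: 5.2
eef_pos: [0.5135, 0.1032, 0.2045]
eef_rot: [0.001, 0.856, 0.517, 0.001]
force: [0.8, 0.2, 1.2]
finger_gap: 0.0488
grip_force: 0.0
```

Call:
apply_moves(motion=[[110,[0,3,0],7],[110,[0,2.3,0],7],[110,[0,0,0],7],[110,[0,0,0],7],[110,[0,0,0],7],[110,[0,0,0],7],[110,[0,0,0],7],[110,[0,0,0],7],[110,[0,0,0],4],[110,[0,0,0],0]])

```text
clock: 6.03
eef_pos: [0.5142, 0.1548, 0.204]
eef_rot: [0.001, 0.485, 0.875, 0.0]
force: [0.5, 0.2, 0.8]
finger_gap: 0.0486
grip_force: 0.0
```

```bash
python3 - <<'E'
from h import *
s=manip.state();print(s["eef_pos"],s["eef_rot"],s["finger_gap"],s["grip_force"],s["clock"],s["joint_pos"])
R_=R.from_quat(s["eef_rot"][[1,2,3,0]]).as_matrix();print("yawy",np.degrees(np.arctan2(R_[1,1],R_[0,1])))
c,p,d=snap("wrist");print(c);W=cloud(c,d)
t,q,dt=snap("top");np.savez("t2.npz",q=q,W=cloud(t,dt),w=p,WW=W)
o=np.zeros((384,800,3),np.uint8);o[:,:512]=p;k=cv2.resize(q[140:250,245:410],None,fx=1.74,fy=1.74);o[:k.shape[0],512:512+k.shape[1]]=k
cv2.imwrite("pics/w3.png",o)
E
```

```text
[0.51424146 0.15483689 0.20400605] [5.79717910e-04 4.84761821e-01 8.74645979e-01 2.27777915e-04] 0.04860010984217109 0.0 6.0333 [ 0.50889325  0.53319999 -1.11178187  1.8496982   0.53782527  1.09927067
 -0.24638732]
yawy 32.006272020271744
{'fx': 287.7195455064322, 'fy': 287.7195455064322, 'cx': 261.94932611514764, 'cy': 195.05177977838804, 'eye': array([0.47040623, 0.223662  , 0.34474447]), 'attitude': array([ 0.94841978, -0.15586467, -0.04545978,  0.27228574])}
```

View pics/w3.png

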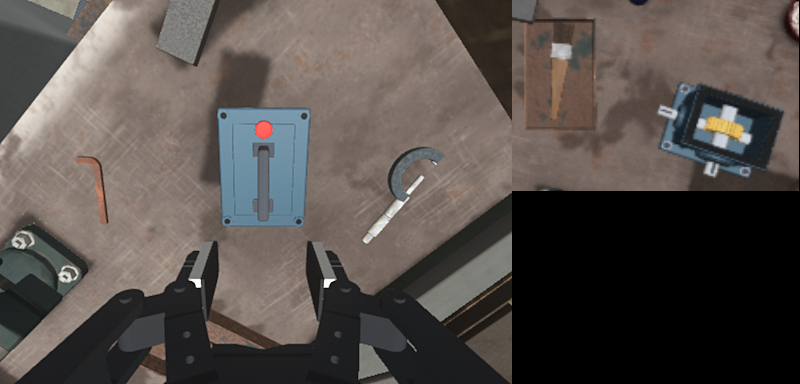

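The brush lies in the tray (inset 560,75), and the gearbox top is clear. In the wrist view the breather is at (264,129), the handle runs from (264,150) to (264,215), and the plate spans columns 218–310.

```bash
python3 - <<'E'
from h import *
z=np.load("t2.npz");p=z["w"];W=z["WW"];H=cv2.cvtColor(p,cv2.COLOR_BGR2HSV);c=manip.calibration("wrist")
deg=lambda v:round(float(np.degrees(np.arctan2(v[1],v[0]))),1)
def quad(m):
    n,l,st,_=cv2.connectedComponentsWithStats(m.astype(np.uint8));i=1+st[1:,4].argmax()
    h=cv2.convexHull(cv2.findContours((l==i).astype(np.uint8),0,2)[0][0]);return cv2.boxPoints(cv2.minAreaRect(h)),h
m=(H[...,0]>95)&(H[...,0]<115)&(H[...,1]>80);m[:95]=0;m[235:]=0;m[:,:205]=0;m[:,320:]=0
_,h=quad(m)
for zz in(.016,):
    P=ray(c,h[:,0],zz);r=cv2.minAreaRect(P[:,:2].astype(np.float32));print("plate",r)
red=(H[...,1]>150)&((H[...,0]<8)|(H[...,0]>172));red[150:]=0
v,u=np.where(red);print("red",u.mean(),v.mean(),ray(c,(u.mean(),v.mean()),.035))
dk=(W[...,2]>.040)&(np.arange(384)[:,None]<232)&(np.arange(384)[:,None]>135)&(abs(np.arange(512)-264)<25)
v,u=np.where(dk);Q=ray(c,np.c_[u,v],.05);print("handle",len(u),cv2.minAreaRect(Q[:,:2].astype(np.float32)),np.median(W[dk],0))
t=manip.calibration("top");q=z["q"];T=z["W"]
g=(T[...,2]>.122)&(T[...,2]<.138);g[:180]=0;g[245:]=0;g[:,:325]=0;g[:,405:]=0
_,h=quad(g);P=ray(t,h[:,0],.13);r=cv2.minAreaRect(P[:,:2].astype(np.float32));print("gear",r,h.shape)
E
```

```text
plate ((0.5144267678260803, 0.15616722404956818), (0.10152320563793182, 0.14026716351509094), 31.56930160522461)
red 263.3939393939394 129.15584415584416 [[0.48880554 0.19826911 0.035     ]]
handle 839 ((0.5189380049705505, 0.14798840880393982), (0.011959502473473549, 0.08042476326227188), 31.456035614013672) [0.51723547 0.15070022 0.05340226]
gear ((0.48609021306037903, -0.3999451696872711), (0.14424273371696472, 0.10411917418241501), 70.84156036376953) (14, 1, 2)
```

Call:
apply_moves(motion=[[110,[0,0.1,-2],-0.5],[110,[0,0,-4],0],[110,[0,0,-4],0],[110,[0,0,-3.5],0],[110,[0,0,-2],0],[110,[0,0,-1.2],0],[110,[0,0,-0.5],0],[110,[0,0,0],0],[240,[0,0,0],0],[240,[0,0,0],0],[240,[0,0,0],0],[240,[0,0,0],0]], squeeze=90)

```text
clock: 7.13
eef_pos: [0.5151, 0.1563, 0.033]
eef_rot: [0.001, 0.49, 0.872, 0.001]
force: [-1.6, -1.0, 6.3]
finger_gap: 0.0103
grip_force: 88.0
```

Call:
apply_moves(motion=[[240,[0,0,0],0],[240,[0,0,0],0],[240,[0,0,1],0],[240,[0,0,1],0],[240,[0,0,0],0]])

```text
clock: 7.55
eef_pos: [0.5148, 0.1564, 0.0533]
eef_rot: [0.001, 0.49, 0.872, 0.001]
force: [0.2, 0.7, -5.4]
finger_gap: 0.0103
grip_force: 88.7
```

Call:
apply_moves(motion=[[240,[0,0,1.5],0],[240,[0,0,3],0],[240,[0,0,3],0],[240,[0,0,3],0],[240,[0,0,3],0],[240,[0,0,3],0],[240,[0,-1,1.5],-1.2],[240,[-0.1,-2,0],-3],[240,[-0.2,-3,0],-3],[240,[-0.2,-3,0],-3],[240,[-0.2,-3,0],-3],[240,[-0.2,-3,0],-3]])

```text
clock: 8.55
eef_pos: [0.5038, 0.005, 0.2318]
eef_rot: [-0.0, 0.608, 0.794, -0.0]
force: [1.6, 1.4, -5.1]
finger_gap: 0.01
grip_force: 88.6
```

Call:
apply_moves(motion=[[240,[-0.2,-3.5,0],-3],[240,[-0.2,-3.5,0],-3],[240,[-0.2,-3.5,0],-3],[240,[-0.2,-3.5,0],-3],[240,[-0.2,-3.5,0],-3],[240,[-0.2,-3.5,0],-3],[240,[-0.2,-3.5,0],-3],[240,[-0.2,-3.5,0],-3],[240,[-0.2,-3.5,0],-3],[240,[-0.2,-3.5,0],-3],[240,[-0.1,-3,0],-3],[240,[0,-2.5,0],-1]])

```text
clock: 9.55
eef_pos: [0.4822, -0.4016, 0.2315]
eef_rot: [-0.0, 0.815, 0.58, -0.0]
force: [0.7, -0.5, -6.3]
finger_gap: 0.0101
grip_force: 88.7
```

Call:
apply_moves(motion=[[240,[0,0,0],0],[240,[0,0,0],0],[240,[0,0,0],0]])

```text
clock: 9.8
eef_pos: [0.4838, -0.3975, 0.2313]
eef_rot: [-0.001, 0.813, 0.582, 0.001]
force: [-0.1, 0.6, -6.2]
finger_gap: 0.0102
grip_force: 88.6
```

```bash
python3 - <<'E'
from h import *
s=manip.state();print(s["eef_pos"],s["finger_gap"],s["grip_force"],s["force"],s["clock"])
R_=R.from_quat(s["eef_rot"][[1,2,3,0]]).as_matrix();print("yawy",np.degrees(np.arctan2(R_[1,1],R_[0,1])),R_[:,2])
c,p,d=snap("wrist");print(c);S,q,ds=snap("side");np.savez("t3.npz",w=p,W=cloud(c,d),q=q)
o=np.zeros((384,800,3),np.uint8);o[:,:512]=p;k=cv2.resize(q[180:350,150:294],None,fx=2,fy=2);o[:k.shape[0],512:]=k
cv2.imwrite("pics/w4.png",o)
E
```

```text
[ 0.48375583 -0.39751818  0.23132546] 0.010163443227721104 88.62741351127625 [-0.07954682  0.59893987 -6.16186877] 9.8
yawy -18.74987291967519 [-1.70706545e-04  2.09580932e-03 -9.99997789e-01]
{'fx': 287.7195455064322, 'fy': 287.7195455064322, 'cx': 261.94932611514764, 'cy': 195.05177977838804, 'eye': array([ 0.51018714, -0.32087829,  0.3722871 ]), 'attitude': array([ 0.97386469, -0.15866011,  0.026367  , -0.16037243])}
```

View pics/w4.png

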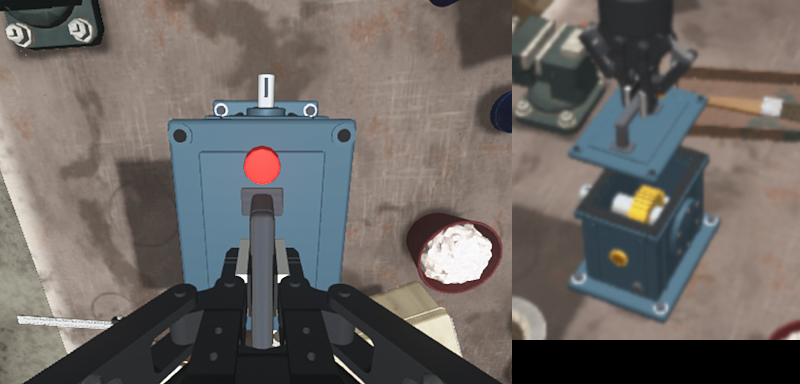

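The cover hangs level with its breather (262,165) on the input-shaft side (shaft at 266,90). I'll compute its offset from the gearbox.

```bash
python3 - <<'E'
from h import *
z=np.load("t3.npz");p=z["w"];W=z["W"];H=cv2.cvtColor(p,cv2.COLOR_BGR2HSV);c=manip.calibration("wrist")
deg=lambda v:round(float(np.degrees(np.arctan2(v[1],v[0]))),1)
red=(H[...,1]>150)&((H[...,0]<8)|(H[...,0]>172));red[200:]=0;red[:130]=0;red[:,:220]=0;red[:,300:]=0
v,u=np.where(red);b=ray(c,(u.mean(),v.mean()),.2333)[0];print("red",u.mean(),v.mean(),b,np.nanmedian(W[red],0))
m=(abs(W[...,2]-.213)<.012);m[:100]=0;m[235:]=0
L=[];Rr=[];rows=range(140,230,5)
for r in rows:
    k=np.where(m[r])[0];L.append((k[0]-.5,r));Rr.append((k[-1]+.5,r))
l=ray(c,L,.2143);r=ray(c,Rr,.2143)
fl=np.polyfit(l[:,1],l[:,0],1);fr=np.polyfit(r[:,1],r[:,0],1)
mid=(l+r)/2;f=np.polyfit(mid[:,1],mid[:,0],1);print("axis deg",np.degrees(np.arctan2(1,f[0])),"width",np.linalg.norm(r-l,axis=1).mean(),"x at y=-.355,-.40",np.polyval(f,[-.355,-.40]))
y=np.array([np.cos(np.radians(71.3)),np.sin(np.radians(71.3))])
print("mid from breather",b[:2]-.05*y)
k=ray(c,[(266,76)],.047);print("shaft tip",k, "gear from shaft",k[0,:2]-.11*y)
print("foot bolts",ray(c,[(221,110),(310,110)],.014).mean(0))
E
```

```text
red 261.546218487395 164.8954248366013 [ 0.50047397 -0.34943769  0.2333    ] [ 0.49991527 -0.35042187  0.23148927]
axis deg 71.56776425004713 width 0.10106494057744292 x at y=-.355,-.40 [0.49826403 0.4832664 ]
mid from breather [ 0.48444332 -0.3967982 ]
shaft tip [[ 0.52172068 -0.30029666  0.047     ]] gear from shaft [ 0.48645325 -0.40448979]
foot bolts [ 0.51043322 -0.33383649  0.014     ]
```

Call:
apply_moves(motion=[[240,[0.25,-0.45,0],0.2],[240,[0,0,-1.5],0],[240,[0,0,-2],0],[240,[0,0,-1.5],0],[240,[0,0,-0.8],0],[240,[0,0,0],0],[240,[0,0,0],0]])

```text
clock: 10.48
eef_pos: [0.4865, -0.4031, 0.1731]
eef_rot: [-0.0, 0.812, 0.584, 0.0]
force: [0.3, -0.6, -5.0]
finger_gap: 0.0105
grip_force: 88.6
```

```bash
python3 - <<'E'
from h import *
s=manip.state();print(s["eef_pos"],s["force"],s["clock"])
S,q,ds=snap("side");c,p,d=snap("wrist");t,a,_=snap("top")
o=np.zeros((400,800,3),np.uint8)
k=cv2.resize(q[225:335,170:260],None,fx=3.6,fy=3.6,interpolation=2)[:400];o[:k.shape[0],:k.shape[1]]=k
w=p[60:260,140:380];w=cv2.resize(w,None,fx=1.4,fy=1.4);o[:w.shape[0],330:330+w.shape[1]]=w
k=cv2.resize(a[185:250,325:405],None,fx=1.6,fy=1.6);o[290:290+k.shape[0],672:672+k.shape[1]]=k
cv2.imwrite("pics/w5.png",o)
E
```

```text
[ 0.48650242 -0.40307643  0.17312507] [ 0.3308787  -0.5650778  -5.00201789] 10.4833
```

View pics/w5.png

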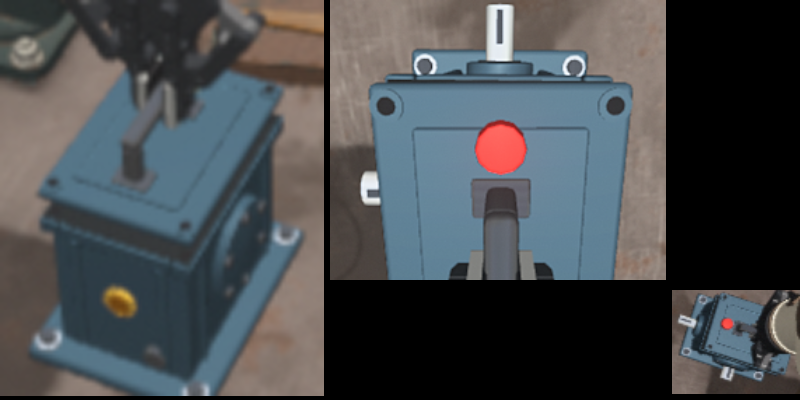

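The side view shows the plate sitting parallel about 10 mm above the flange, with its corners over the flange corners. I'll lower it slowly and watch the force.

Call:
apply_moves(motion=[[240,[0,0,-0.4],0],[240,[0,0,-0.4],0],[240,[0,0,-0.3],0],[240,[0,0,-0.2],0],[240,[0,0,0],0]])

```text
clock: 11.05
eef_pos: [0.4859, -0.4032, 0.1595]
eef_rot: [-0.001, 0.812, 0.583, -0.0]
force: [-0.4, 0.2, -6.3]
finger_gap: 0.0101
grip_force: 88.6
```

Call:
apply_moves(motion=[[240,[0,0,-0.2],0],[240,[0,0,-0.2],0],[240,[0,0,-0.1],0],[240,[0,0,0],0]])

```text
clock: 11.38
eef_pos: [0.4864, -0.4034, 0.1552]
eef_rot: [-0.0, 0.812, 0.583, -0.0]
force: [0.2, -0.2, -6.1]
finger_gap: 0.01
grip_force: 88.6
```

Call:
apply_moves(motion=[[240,[0,0,-0.1],0],[240,[0,0,-0.1],0],[240,[0,0,0],0]])

```text
clock: 11.63
eef_pos: [0.4865, -0.4035, 0.1551]
eef_rot: [0.0, 0.812, 0.583, -0.0]
force: [-5.3, 3.0, 5.5]
finger_gap: 0.01
grip_force: 90.3
```

It made contact at exactly the expected seated height, so I'll release and retreat.

Call:
apply_moves(motion=[[150,[0,0,0],0],[110,[0,0,0],0],[110,[0,0,0],0],[110,[0,0,0],0],[110,[0,0,1.5],0],[110,[0,0,3],0],[110,[0,0,4],0],[110,[0,0,3],0],[110,[0,0,0],0],[110,[0,0,0],0]])

```text
clock: 12.47
eef_pos: [0.488, -0.404, 0.272]
eef_rot: [0.003, 0.812, 0.584, 0.001]
force: [-0.9, 0.7, -0.3]
finger_gap: 0.0487
grip_force: 0.0
```

```bash
python3 - <<'E'
from h import *
s=manip.state();print(s["eef_pos"],s["force"],s["clock"])
c,p,d=snap("wrist");W=cloud(c,d);S,q,ds=snap("side")
m=abs(W[...,2]-.138)<.012;m[270:]=0;m[:,:150]=0;m[:,380:]=0
H=cv2.cvtColor(p,cv2.COLOR_BGR2HSV);m&=(H[...,0]>90)&(H[...,0]<118)&(H[...,1]>60)
P=W[m];A=np.c_[P[:,:2],np.ones(len(P))];k=np.linalg.lstsq(A,P[:,2],rcond=None)[0];print("slope",k[:2],"z",np.median(P[:,2]),cv2.minAreaRect(P[:,:2].astype(np.float32)))
o=np.zeros((400,800,3),np.uint8);o[:384,:512]=p
z=cv2.resize(q[220:340,165:261],None,fx=3,fy=3,interpolation=2);o[:360,512:]=z
cv2.imwrite("pics/w6.png",o)
E
```

```text
[ 0.48804187 -0.40404758  0.2719562 ] [-0.88270626  0.68939918 -0.26230659] 12.4667
slope [-0.00220546 -0.00920769] z 0.13742935481394336 ((0.4863267242908478, -0.40326160192489624), (0.14418941736221313, 0.10365324467420578), 71.62886810302734)
```

View pics/w6.png

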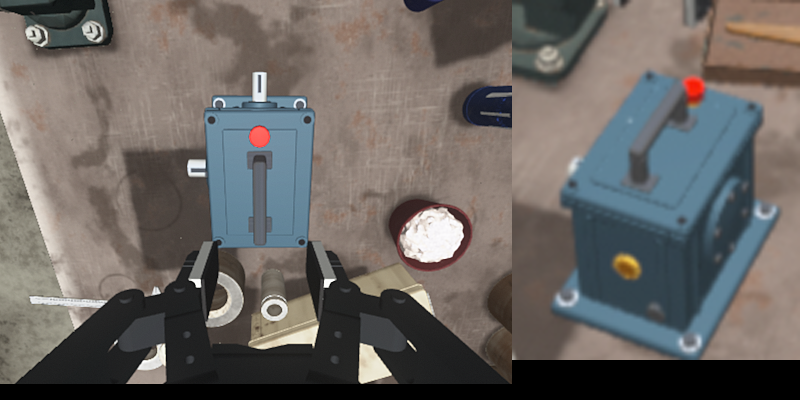

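The cover sits flat and flush on the flange (plate top at z about 0.138, tilt under 0.01 rad). The breather (260,136) is at the input-shaft end, and the brush is in the tray. I'm handing the job in.

```bash
python3 -c "
from workcell import manip
print(manip.finish_job())"
```

```text
the job is handed in; nothing more can be done
None
```

The brush is in the tray and the cover is seated flat on the gearbox with its breather over the input shaft; I handed the job in at about 12.6 s, and it returned no verdict.

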